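# Clamp a lino block with a tab-lock knob

### The job

Clamp the lino block in the little bench clamp: squeeze both tabs of the clamp's knob together, turn the knob clockwise until the jaw has pushed the block up to the end stop and holds it snugly there (about 14 N, between 6 and 20 N; past 25 N the lino is crushed), then let the tabs spring out into the teeth so that the knob stays locked, and take the hand away. Do not knock the other things about.

Things in the scene. Friction and masses are not known exactly. Their poses are not given: they have to be found in the camera images.
- clamp_bed: grey bench clamp fixed to the table: bed plate 94 x 235 x 12 mm (x, y, z), origin at the centre of its underside, z up. Along its +y: tooth ring with knob (axis at y = -67.5 mm), jaw, lino block, fixed end stop bolted beyond the block. The whole gap to close (pad to block plus block to stop) is 4 to 13.5 mm, differs each time and is not measured: it must be felt
- tooth_ring: crown of 56 round-nosed steel teeth round the knob, 91 mm across, fixed; origin on the knob axis 18 mm above the underside of the bed, axes as the bed's. Teeth tops lie 26 mm above the underside of the bed: keep fingertips above that. Tooth pitch 0.112 rad
- knob_grip (a point): on the vertical knob axis at the height to squeeze, 48 mm above the underside of the bed. Its x axis is the line through both tabs and turns with the knob (at knob = 0: the bed's x). Black spindle and cap (38 mm wide, top at 67 mm); on either side a grey ribbed tab 20 mm wide, from 30 to 60 mm above the bed's underside; tab faces 56 mm apart when free, 42 mm fully squeezed
- knob (a joint): knob angle, rad: 0 open (start), grows clockwise seen from above, stops at 1.4. Drives the jaw 14 mm per rad to the end stop. Friction 0.03 N m; each newton of clamping adds 0.014 N m (0.2 N m at 14 N). When let go under load it may turn back by up to one tooth (0.112 rad, about 7 N of clamping) before the pins catch
- tab_a (a joint): how far the tab on the +x side of knob_grip is squeezed in, m: 0 out (its steel pin stands between two teeth and the knob cannot turn), 0.007 fully in. The pin is clear of the teeth from 0.0045 on; both must be kept clear all through the turn. Spring 3 N at the start, 9 N fully in
- tab_b (a joint): the same for the tab on the -x side
- jaw_pad: steel pad 60 x 8 x 20 mm in front of the jaw; its origin is that of the bed at the start and moves with the pad along the bed's +y; pad face 23.5 mm in front of it. It sits on springs of 4.5 N per mm (travel 6.5 mm): once the block meets the stop, clamping grows by about 63 N per rad of the knob
- lino_block: wooden block with a sheet of dark lino on top, 60 x 56 x 23.5 mm, loose on the bed between jaw pad and end stop, origin at the centre of its underside, 250 g
- paint_tube_0: small aluminium paint tube, bystander, 94 mm long, lying in front of the clamp
- scrap_eraser: eraser in a sleeve, bystander, 21 x 45 mm, lying behind the clamp
- paint_tube_3: aluminium paint tube, bystander, 114 mm long, to the right of the clamp
- clip_b: bulldog clip, bystander, 58 x 50 mm, to the right of the clamp
- masking_tape: roll of tape, bystander, 96 mm across, to the left of the clamp
- size_jar: white jar, bystander, 69 mm across, 135 mm tall, standing to the left of the clamp
There are look-alikes about, which are no part of the job. Of the things that look like the lino_block, the largest one is meant.

How it is judged:
By the outcome, as a careful person would: the job done as asked, in the order asked, and still so for the second after the job is handed in, with the robot touching nothing.
It also fails if it takes over 50 s, if anything falls off the work surface, if the arm or the gripper's body presses on something with over 40 N, if the wrist force passes 120 N, or if a joint passes its speed limit or range.

### The arm

A 6-joint arm with a two-finger parallel gripper is mounted at the origin on a cart in front of the work surface, level with it; the furniture and walls round the work are solid. World frame = base frame: x ahead of the robot, y to its left, z up, the work surface at z = 0. Lengths are in mm, angles in rad, forces in N, time in s.
With the tool pointing down it reaches from about 350 to 875 mm from the base axis. Payload 4.2 kg.
Tool frame: the origin (TCP) lies between the finger pads; the fingertips stand 25 mm ahead of it and the grasp point (between the pads) lies 6 mm ahead of it; z points along the fingers, x is the direction in which the jaws open and shut, and the axes are right-handed (so a half turn about z gives the same grasp; the last joint's range is limited). The gripper opens to 87 mm and grips with 3 to 60 N. Pads are 19 mm wide; open, the fingers measure 117 mm over their backs; the gripper's body (75 mm by 190 mm) begins 51 mm behind the grasp point.
Start: joints at [-0.846, 0.385, 0.008, 0, -1.194, -0.259], TCP at [280.722, -558.385, 247.55] pointing down, gripper open.
Joint ranges: [-3.14, 3.14], [-1.21, 2.06], [-1.07, 1.41], [-3.16, 2.05], [-2.99, -0.16], [-3.1, 3.1]. Speed limits (rad/s): [2.79, 2.79, 3.14, 3.14, 3.14, 3.14].

### API

Orientations are given as a rotation vector (axis times angle).
In Python, from cell import get_obs, get_image, camera_params, hand_in gives the robot as it stands.
- The arm moves only by the shell command python3 -m crank 'ROWS' [FORCE]. ROWS is JSON, a list of rows, each an object of numbers: "tx", "ty", "tz": the shift along the tool's x, y, z in cm; "spin": the turn about the tool's z in degrees; "grip": the closure in counts, from 0 (fully open) to 255 (shut). In form: [{"tx": .., "ty": .., "tz": .., "spin": .., "grip": ..}, ...]. A call has exactly 10 rows; each row shifts and turns the pose as measured when the row begins, along the tool's axes as they then stand; what a row does not reach is not made up. A row lasts 1/10 s, in which the tool goes at most 50 mm and 8.59 degrees, less where a joint would pass 70% of its speed; a pose out of reach is approached as far as the arm can. A call is refused whole if a number of a shift passes 5 or a number of a turn 8.59, either way. A call with a gripper value outside its range is refused whole. The fingers move at their own pace and stop on an object; FORCE is the grip in N (left out, the last holds). Time passes only in rows, so rows that do not move let the fingers close, or fill a call up. It gives the time, the measured TCP pose, the force and the opening at its end, in the units of the state.
- get_obs(): the state, without advancing time (a new reading comes with each control period).
- get_image(name): name is "scene" or "top"; returns (picture, depth): 480x640x3 uint8, blue, green, red; 480x640 float32, mm along the optical axis (not along the pixel's ray), 0 where there is no reading.
- camera_params(name): a dict with "mtx" (3x3 intrinsics, pixels), "dist" ([k1, k2, p1, p2, k3] as OpenCV has them; the pictures are not rectified), "pose" (4x4, takes a point from camera to world coordinates). Camera axes: x right, y down, z forward; pixel columns grow to the right and rows downward; lengths in mm; the calibration is good to about 2 mm. A picture is of the moment at which its call begins. camera_params takes no time and is no camera call.
- hand_in(): hands the job in, once; it reports no verdict.
The state is a dict: "time": time; "joint_pos": joint angles; "qvel": joint speeds; "joint_torque": joint torques, N m; "ee_pos": TCP position; "ee_rot": TCP orientation; "wrist_force": force on the tool from outside, world axes, zero at the start; "torque": the same for the moment, N m; "finger_gap": finger opening in mm.
Only numpy, scipy, OpenCV 4.12 (cv2) and the standard library are available. Lean on these libraries where they do the work, as an engineer would, in place of code of your own. Each camera call takes 0.05 s, during which the arm holds its last target. There are 200 camera calls.

## Working session

There is one attempt and no reset: what is moved stays moved. The work goes in short steps, Python scripts to look and compute and a shell command to move; the robot and the scene stay as the last step left them, time stands still between calls to the robot, and variables do not carry over. Pictures are saved under pics/ and viewed, about 8 in all and at most 12, crops included, and the job is handed in when it is done.

```bash
mkdir -p pics; ls
python3 - <<'E'
from cell import *
import cv2,numpy as np
for n in ("scene","top"):
    p,d=get_image(n); cv2.imwrite(f"pics/{n}0.png",p); np.save(f"pics/{n}0.npy",d)
    c=camera_params(n); print(n,np.round(c["mtx"],1).tolist(),c["dist"],np.round(c["pose"],3).tolist(),(d>0).mean())
print(get_obs())
E
```

```text
pics
scene [[460.8, 0.0, 323.3], [0.0, 460.8, 241.7], [0.0, 0.0, 1.0]] [0.03815272 0.         0.         0.         0.        ] [[0.57, -0.405, 0.715, -147.326], [-0.822, -0.259, 0.508, -504.715], [-0.02, -0.877, -0.48, 499.931], [0.0, 0.0, 0.0, 1.0]] 0.9950716145833334
top [[559.4, 0.0, 324.2], [0.0, 559.4, 239.6], [0.0, 0.0, 1.0]] [0.0259153 0.        0.        0.        0.       ] [[0.021, -0.986, 0.167, 401.614], [-1.0, -0.022, -0.007, -27.442], [0.011, -0.167, -0.986, 951.069], [0.0, 0.0, 0.0, 1.0]] 0.9958072916666667
{'time': 0.1, 'joint_pos': array([-8.46391037e-01,  3.85521037e-01,  6.76427512e-03, -4.32582590e-04,
       -1.19401307e+00, -2.58604245e-01]), 'qvel': array([-1.77996368e-03, -4.43377086e-04,  4.21413241e-03,  2.44942246e-03,
        2.61047649e-06,  1.76680192e-04]), 'joint_torque': array([ 5.94296798e-04, -3.91690207e+01,  1.87934750e+01,  4.23182979e+00,
        1.34891242e-02, -6.67323161e-05]), 'ee_pos': array([ 280.51082063, -557.96744037,  246.54502355]), 'ee_rot': array([-1.64803746e+00, -2.67253464e+00, -1.50166350e-03]), 'wrist_force': array([-0.63816578,  0.7358301 ,  0.65066108]), 'torque': array([-0.05301568,  0.03551135, -0.02420644]), 'finger_gap': 86.90738623050835}
```

View pics/scene0.png

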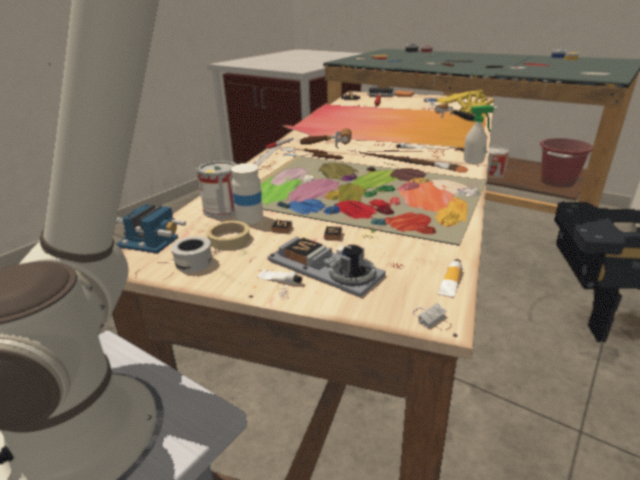

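View pics/top0.png

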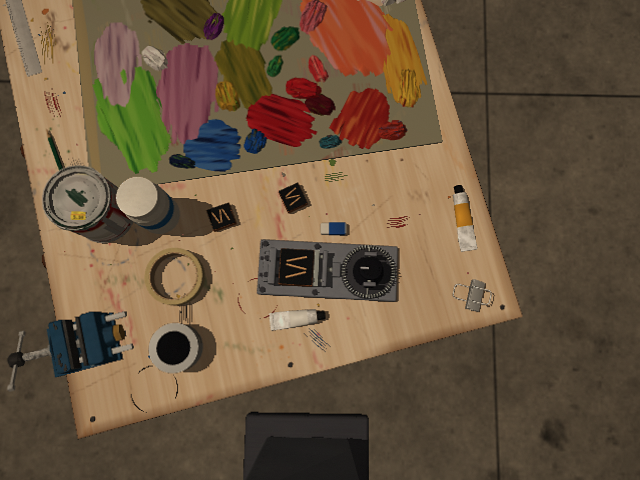

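The scene view shows the clamp at about (328,265), with the knob at (352,262) and the tube in front of it at (283,277). In the top view the bed spans (258,240) to (398,300), with the knob at (369,271) and the block at (295,267). The eraser is at (334,229) and the tube at (298,319), so bed +y is roughly world +y.

```bash
cat > h.py <<'E'
import cv2,numpy as np
from cell import *
def cloud(n,d):
    c=camera_params(n); v,u=np.mgrid[0:480,0:640]
    r=cv2.undistortPoints(np.stack([u,v],-1).reshape(-1,1,2).astype(np.float64),np.array(c["mtx"]),np.array(c["dist"])).reshape(480,640,2)
    P=np.dstack([r*d[...,None],d]); T=np.array(c["pose"]); return P@T[:3,:3].T+T[:3,3]
E
python3 - <<'E'
from h import *
W=cloud("top",np.load("pics/top0.npy")); S=cloud("scene",np.load("pics/scene0.npy"))
img=cv2.imread("pics/top0.png")
for nm,w,bx in(("top",W[225:310,245:410],0),("scene",S[225:300,260:395],0)):
    P=w.reshape(-1,3); 
    zt=np.median(P[(P[:,2]<6)&(P[:,2]>-10)][:,2])
    print(nm,"table z",zt)
    z=P[:,2]-zt
    cap=P[z>55]; print(" cap n",len(cap),cap.mean(0),cap.min(0),cap.max(0))
    if nm=="top": k=cap[:,:2].mean(0)
    k=cap[:,:2].mean(0)
    m=(z>8)&(z<80)&(np.hypot(*(P[:,:2]-[k[0],k[1]+67]).T)<150)
    if nm=="top":
        b=P[(z>8)&(z<16)][:,:2].astype(np.float32); r=cv2.minAreaRect(b); print(" bed",r)
    r_=np.hypot(*(P[:,:2]-k).T)
    tb=P[(z>40)&(z<63)&(r_<40)]; print(" tabs",len(tb),tb.min(0),tb.max(0))
# top: knob height-coded crop
c=cv2.resize(img[225:330,240:420],None,fx=4,fy=4,interpolation=cv2.INTER_CUBIC); cv2.imwrite("pics/crop1.png",cv2.convertScaleAbs(c,alpha=1.8,beta=20))
Z=W[...,2]; print(np.round(Z[250:294:3,345:396:3]).astype(int))
E
```

```text
top table z -1.1517412891893173
 cap n 597 [ 498.32602545 -101.45299806  143.44918202] [ 401.61443567 -127.41230364   54.11280885] [536.61314751 -27.44213977 951.0694357 ]
 bed ((515.4606323242188, -40.96406555175781), (143.2865447998047, 237.49249267578125), 1.5614540576934814)
 tabs 143 [ 479.29382367 -118.38483436   39.18069915] [536.54951136 -90.79219442  61.75299898]
scene table z -0.5260499848617428
 cap n 284 [ 416.05427306 -161.72622689  121.05410169] [-147.32605333 -504.71510653   54.49132722] [535.03614615 -89.89220381 499.93130131]Traceback (most recent call last):
  File "<stdin>", line 16, in <module>
    return umr_minimum(a, axis, None, out, keepdims, initial, where)
ValueError: zero-size array to reduction operation minimum which has no identity
```

Run:
```python
from h import *
D=np.load("pics/top0.npy"); W=cloud("top",D); W[D==0]=-999
D2=np.load("pics/scene0.npy"); S=cloud("scene",D2); S[D2==0]=-999
img=cv2.imread("pics/top0.png")
near=lambda w:np.hypot(w[...,0]-510,w[...,1]+105)
for nm,w in(("top",W),("scene",S)):
    cap=w[(w[...,2]>62)&(w[...,2]<75)&(near(w)<45)]
    print(nm,"cap",len(cap),cap.mean(0),cap.min(0),cap.max(0), np.median(cap[:,2]))
    (c,r)=cv2.minEnclosingCircle(cap[:,:2].astype(np.float32)); print("  circ",c,r)
    tb=w[(w[...,2]>40)&(w[...,2]<62)&(near(w)<45)]; print("  tabs",len(tb),tb.min(0),tb.max(0))
    ring=w[(w[...,2]>20)&(w[...,2]<30)&(near(w)<60)]; print("  ring",len(ring),cv2.minEnclosingCircle(ring[:,:2].astype(np.float32)))
    m=((w[...,2]>7)&(w[...,2]<40)).astype(np.uint8); n,l,st,ce=cv2.connectedComponentsWithStats(m)
    sel=(near(w)<60)&(m>0); k=np.bincount(l[sel]).argmax()
    b=w[(l==k)]; b=b[(b[:,2]<18)]; print("  bed",len(b),cv2.minAreaRect(b[:,:2].astype(np.float32)),np.median(b[:,2]))
Z=W[...,2]; print(np.round(Z[250:294:3,345:396:3]).astype(int))
c=cv2.resize(img[225:330,240:420],None,fx=4,fy=4,interpolation=cv2.INTER_CUBIC); cv2.imwrite("pics/crop1.png",cv2.convertScaleAbs(c,alpha=1.8,beta=20))
```

```text
top cap 429 [ 507.64217677 -108.71455396   66.51109356] [ 484.13632031 -127.41230364   62.0865997 ] [525.89055226 -90.42808292  71.19718506] 66.5656814867292
  circ (505.1707458496094, -108.9752197265625) 21.44924545288086
  tabs 144 [ 479.29382367 -118.38483436   40.20862678] [536.61314751 -90.79219442  61.99882748]
  ring 510 ((507.34747314453125, -98.85053253173828), 53.75764465332031)
  bed 4114 ((510.2272033691406, -41.635231018066406), (234.77694702148438, 94.30307006835938), 88.2794418334961) 11.846858910457627
scene cap 183 [ 503.83687707 -109.99546467   66.49367198] [ 487.40212048 -126.45199526   62.06115941] [525.69530655 -89.89220381  69.88069234] 66.72590593199988
  circ (505.9053955078125, -106.28724670410156) 20.84862518310547
  tabs 209 [ 477.06969321 -121.02574711   40.12883437] [535.95694199 -98.26582422  61.90974491]
  ring 387 ((507.76153564453125, -99.71171569824219), 53.000633239746094)
  bed 1390 ((508.1749572753906, -40.966949462890625), (234.69056701660156, 97.54402923583984), 88.12567901611328) 11.779606898669527
[[14  8 11 19 20 18 18 19 23 15 16 24 26 23 13 10 11]
 [ 9 12 26 18 17 18 18 60 58 58 57 19 18 17 21 11 12]
 [11 18 16 18 17 16 18 47 48 55 54 20 16 20 23 11 11]
 [28 21 19 19 17 19 64 67 67 69 64 19 18 17 16 14 12]
 [17 18 18 17 16 20 66 65 65 69 69 67 19 19 16 18 29]
 [25 17 19 16 17 65 67 67 67 69 67 69 67 19 15 19 24]
 [24 19 18 16 18 63 69 68 66 68 69 70 66 19 19 15 24]
 [25 19 17 17 19 67 68 65 67 69 70 69 69 20 16 17 25]
 [21 19 13 19 15 17 64 67 68 66 68 67 18 18 19 16 23]
 [18 17 18 20 19 20 63 66 66 67 69 21 19 16 16 17 21]
 [16 19 18 19 19 19 21 19 50 19 19 17 18 16 17 14 19]
 [15 27 20 15 20 18 54 59 54 58 59 17 16 20 19 18 11]
 [12 19 19 18 17 18 39 54 57 56 18 16 14 15 23 17  9]
 [11 18 23 26 15 16 15 14 20 17 20 16 16 25 25 14 11]
 [10 11 19 20 16 17 18 18 16 14 19 14 20 17 12 11  9]]
```

View pics/crop1.png

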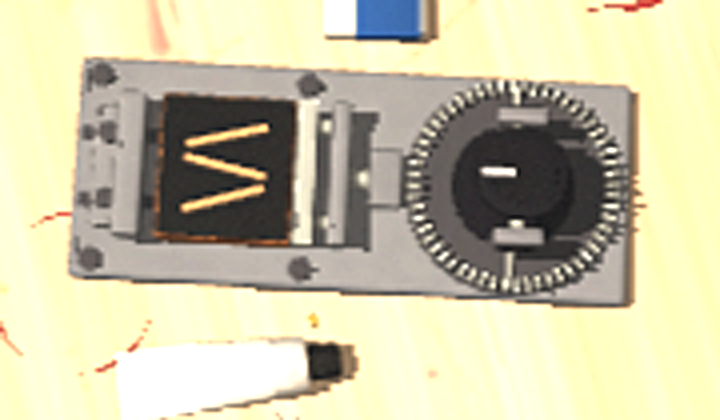

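The crop shows the knob at crop pixel (513,180), its tabs along bed x, and the block, jaw and end stop on the left. From both views, the knob axis is at about (507,-109), the cap top at z≈67 and the bed yaw is ≈-1.8°. First I spin the tool to line up with the tabs.

```bash
python3 -m crank '[{"spin":-7},{"spin":-7},{"spin":-7},{"spin":-7},{"spin":-7},{"spin":-7},{"spin":-7},{"spin":-7},{"spin":-5.5},{}]' 20
cat >> h.py <<'E'
from scipy.spatial.transform import Rotation as Ro
def st(x=507,y=-109,z=55,head=178.25):
    o=get_obs(); R=Ro.from_rotvec(o["ee_rot"]).as_matrix(); p=np.array(o["ee_pos"])
    h=np.degrees(np.arctan2(R[1,0],R[0,0])); 
    print("t %.2f"%o["time"],"tcp",np.round(p,1),"head %.2f"%h,"need tool cm",np.round(R.T@(np.array([x,y,z])-p)/10,2),"spin %.2f"%((h-head+180)%360-180),"F",np.round(o["wrist_force"],1),"T",np.round(o["torque"],3),"gap %.2f"%o["finger_gap"],"tz",np.round(R[:,2],3),"q6 %.2f"%o["joint_pos"][5])
E
python3 -c "from h import *;st(z=150)"
```

```text
t 0.10 tcp [ 280.5 -558.   246.5] head 116.68 need tool cm [29.93 40.4   9.71] spin -61.57 F [-0.6  0.7  0.7] T [-0.053  0.036 -0.024] gap 86.91 tz [-0.001  0.002 -1.   ] q6 -0.26invalid input at $[0]: expected keys tx, ty, tz, spin, grip
```

```bash
python3 -m crank '[{"tx":0,"ty":0,"tz":0,"spin":-7,"grip":0},{"tx":0,"ty":0,"tz":0,"spin":-7,"grip":0},{"tx":0,"ty":0,"tz":0,"spin":-7,"grip":0},{"tx":0,"ty":0,"tz":0,"spin":-7,"grip":0},{"tx":0,"ty":0,"tz":0,"spin":-7,"grip":0},{"tx":0,"ty":0,"tz":0,"spin":-7,"grip":0},{"tx":0,"ty":0,"tz":0,"spin":-7,"grip":0},{"tx":0,"ty":0,"tz":0,"spin":-7,"grip":0},{"tx":0,"ty":0,"tz":0,"spin":-5.5,"grip":0},{"tx":0,"ty":0,"tz":0,"spin":0,"grip":0}]' 20
python3 -c "from h import *;st(z=150)"
```

```text
time: 1.1
ee_pos: [278.9, -555.0, 239.8]
ee_rot: [0.018, -3.134, -0.021]
wrist_force: [-0.6, -0.2, 0.5]
finger_gap: 86.6
t 1.10 tcp [ 278.9 -555.   239.8] head -179.35 need tool cm [-23.37  44.22   9.41] spin 2.40 F [-0.6 -0.2  0.5] T [0.034 0.024 0.031] gap 86.56 tz [-0.008  0.014 -1.   ] q6 0.86
```

```bash
python3 -m crank '[{"tx":-2.3,"ty":4.3,"tz":0,"spin":0.3,"grip":0},{"tx":-2.3,"ty":4.3,"tz":0,"spin":0.3,"grip":0},{"tx":-2.3,"ty":4.3,"tz":0,"spin":0.3,"grip":0},{"tx":-2.3,"ty":4.3,"tz":0,"spin":0.3,"grip":0},{"tx":-2.3,"ty":4.3,"tz":0,"spin":0.3,"grip":0},{"tx":-2.3,"ty":4.3,"tz":0,"spin":0.3,"grip":0},{"tx":-2.3,"ty":4.3,"tz":0,"spin":0.3,"grip":0},{"tx":-2.3,"ty":4.3,"tz":0,"spin":0.3,"grip":0},{"tx":-2.3,"ty":4.3,"tz":0,"spin":0,"grip":0},{"tx":-2.3,"ty":4.3,"tz":0,"spin":0,"grip":0}]'
python3 -c "from h import *;st(z=150)"
```

```text
time: 2.1
ee_pos: [522.9, -123.5, 240.6]
ee_rot: [-0.108, -3.128, -0.024]
wrist_force: [1.7, -0.6, -0.1]
finger_gap: 87.0
t 2.10 tcp [ 522.9 -123.5  240.6] head 176.04 need tool cm [1.58 1.2  9.1 ] spin -2.21 F [ 1.7 -0.6 -0.1] T [-0.082 -0.039  0.004] gap 86.97 tz [-0.011  0.016 -1.   ] q6 -0.12
```

```bash
python3 -m crank '[{"tx":0,"ty":0,"tz":0,"spin":0,"grip":0},{"tx":0.8,"ty":0.6,"tz":2,"spin":-1.1,"grip":0},{"tx":0.8,"ty":0.6,"tz":2,"spin":-1.1,"grip":0},{"tx":0,"ty":0,"tz":2,"spin":0,"grip":0},{"tx":0,"ty":0,"tz":2,"spin":0,"grip":0},{"tx":0,"ty":0,"tz":2,"spin":0,"grip":0},{"tx":0,"ty":0,"tz":2,"spin":0,"grip":0},{"tx":0,"ty":0,"tz":1,"spin":0,"grip":0},{"tx":0,"ty":0,"tz":0,"spin":0,"grip":0},{"tx":0,"ty":0,"tz":0,"spin":0,"grip":0}]'
python3 -c "
from h import *;st(z=56)
for n in('scene','top'):
    p,d=get_image(n);cv2.imwrite(f'pics/{n}1.png',p);np.save(f'pics/{n}1.npy',d)
p=cv2.imread('pics/scene1.png')[190:310,260:420];q=cv2.imread('pics/top1.png')[215:335,260:420]
cv2.imwrite('pics/both1.png',cv2.convertScaleAbs(np.hstack([cv2.resize(a,None,fx=2.5,fy=2.5,interpolation=2) for a in(p,q)]),alpha=1.6,beta=15))"
```

```text
time: 3.1
ee_pos: [507.3, -104.5, 106.4]
ee_rot: [-0.064, -3.13, -0.024]
wrist_force: [-1.0, 0.0, 1.3]
finger_gap: 87.3
t 3.10 tcp [ 507.3 -104.5  106.4] head 177.68 need tool cm [-0.04 -0.53  5.03] spin -0.57 F [-1.   0.   1.3] T [-0.005  0.022 -0.045] gap 87.29 tz [-0.011  0.016 -1.   ] q6 -0.13
```

View pics/both1.png

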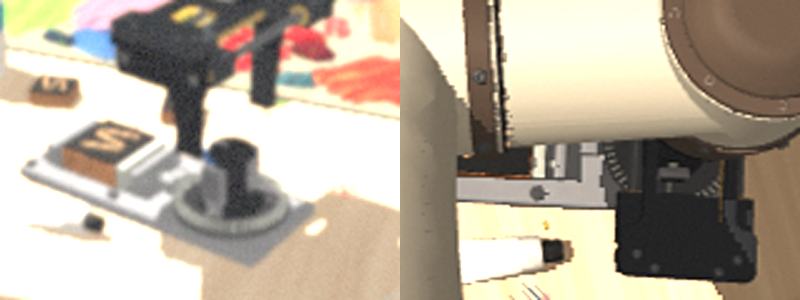

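The left half shows the fingers straddling the knob at (232,170), one on each side. The top view (right half) is mostly hidden by the arm. I'll descend now.

```bash
python3 -m crank '[{"tx":0,"ty":-0.3,"tz":1,"spin":-0.5,"grip":0},{"tx":0,"ty":-0.2,"tz":1,"spin":0,"grip":0},{"tx":0,"ty":0,"tz":1,"spin":0,"grip":0},{"tx":0,"ty":0,"tz":0.8,"spin":0,"grip":0},{"tx":0,"ty":0,"tz":0,"spin":0,"grip":0},{"tx":0,"ty":0,"tz":0,"spin":0,"grip":0},{"tx":0,"ty":0,"tz":0,"spin":0,"grip":0},{"tx":0,"ty":0,"tz":0,"spin":0,"grip":0},{"tx":0,"ty":0,"tz":0,"spin":0,"grip":0},{"tx":0,"ty":0,"tz":0,"spin":0,"grip":0}]'
python3 -c "
from h import *;st(z=56)"
```

```text
time: 4.2
ee_pos: [508.7, -109.1, 67.5]
ee_rot: [-0.048, -3.136, -0.025]
wrist_force: [-0.9, 0.0, -0.1]
finger_gap: 87.0
t 4.20 tcp [ 508.7 -109.1   67.5] head 178.24 need tool cm [ 0.16 -0.01  1.15] spin -0.01 F [-0.9  0.  -0.1] T [-0.016  0.082  0.031] gap 86.99 tz [-0.005  0.016 -1.   ] q6 -0.10
```

```bash
python3 -m crank '[{"tx":0.1,"ty":0,"tz":0.6,"spin":0,"grip":0},{"tx":0,"ty":0,"tz":0.5,"spin":0,"grip":0},{"tx":0,"ty":0,"tz":0,"spin":0,"grip":0},{"tx":0,"ty":0,"tz":0,"spin":0,"grip":90},{"tx":0,"ty":0,"tz":0,"spin":0,"grip":90},{"tx":0,"ty":0,"tz":0,"spin":0,"grip":90},{"tx":0,"ty":0,"tz":0,"spin":0,"grip":90},{"tx":0,"ty":0,"tz":0,"spin":0,"grip":90},{"tx":0,"ty":0,"tz":0,"spin":0,"grip":90},{"tx":0,"ty":0,"tz":0,"spin":0,"grip":90}]' 35
python3 -c "
from h import *;st(z=56)"
```

```text
time: 5.2
ee_pos: [507.7, -108.8, 55.9]
ee_rot: [-0.048, -3.137, -0.025]
wrist_force: [-0.6, -0.2, -0.0]
finger_gap: 56.8
t 5.20 tcp [ 507.7 -108.8   55.9] head 178.24 need tool cm [ 0.07 -0.02 -0.01] spin -0.01 F [-0.6 -0.2 -0. ] T [-0.048  0.17   0.039] gap 56.78 tz [-0.004  0.016 -1.   ] q6 -0.10
```

```bash
python3 -m crank '[{"tx":0,"ty":0,"tz":0,"spin":0,"grip":120},{"tx":0,"ty":0,"tz":0,"spin":0,"grip":140},{"tx":0,"ty":0,"tz":0,"spin":0,"grip":255},{"tx":0,"ty":0,"tz":0,"spin":0,"grip":255},{"tx":0,"ty":0,"tz":0,"spin":0,"grip":255},{"tx":0,"ty":0,"tz":0,"spin":0,"grip":255},{"tx":0,"ty":0,"tz":0,"spin":0,"grip":255},{"tx":0,"ty":0,"tz":0,"spin":0,"grip":255},{"tx":0,"ty":0,"tz":0,"spin":0,"grip":255},{"tx":0,"ty":0,"tz":0,"spin":0,"grip":255}]' 35
python3 -c "
from h import *;st(z=56)"
```

```text
time: 6.2
ee_pos: [507.4, -108.9, 56.3]
ee_rot: [-0.048, -3.136, -0.025]
wrist_force: [-0.4, 0.1, 0.4]
finger_gap: 40.6
t 6.20 tcp [ 507.4 -108.9   56.3] head 178.24 need tool cm [ 0.04 -0.02  0.03] spin -0.01 F [-0.4  0.1  0.4] T [ 0.093  0.272 -0.041] gap 40.62 tz [-0.004  0.016 -1.   ] q6 -0.10
```

```bash
cat >> h.py <<'E'
def meas(n=8,h0=178.24):
    T=[];F=[]
    for i in range(n): get_image("top"); o=get_obs(); T.append(o["torque"]); F.append(o["wrist_force"])
    R=Ro.from_rotvec(o["ee_rot"]).as_matrix(); h=np.degrees(np.arctan2(R[1,0],R[0,0]))
    a=(h0-h+180)%360-180
    print("knob %.2f deg %.4f rad"%(a,np.radians(a)),"T",np.round(np.mean(T,0),3),"sd %.3f"%(np.std(T,0)[2]/n**.5),"F",np.round(np.mean(F,0),1)); st(z=56)
E
python3 -c "
from h import *;meas()"
python3 -m crank '[{"tx":0,"ty":0,"tz":0,"spin":1.5,"grip":255},{"tx":0,"ty":0,"tz":0,"spin":1.5,"grip":255},{"tx":0,"ty":0,"tz":0,"spin":1.5,"grip":255},{"tx":0,"ty":0,"tz":0,"spin":1.5,"grip":255},{"tx":0,"ty":0,"tz":0,"spin":1.5,"grip":255},{"tx":0,"ty":0,"tz":0,"spin":1.5,"grip":255},{"tx":0,"ty":0,"tz":0,"spin":1.5,"grip":255},{"tx":0,"ty":0,"tz":0,"spin":1.5,"grip":255},{"tx":0,"ty":0,"tz":0,"spin":0,"grip":255},{"tx":0,"ty":0,"tz":0,"spin":0,"grip":255}]'
python3 -c "
from h import *;meas()"
```

```text
knob 0.01 deg 0.0001 rad T [ 0.054  0.239 -0.016] sd 0.010 F [-0.3 -0.1  0.9]
t 6.60 tcp [ 507.4 -108.9   56.3] head 178.23 need tool cm [ 0.04 -0.01  0.03] spin -0.02 F [-0.9 -0.3  1.1] T [ 0.038  0.252 -0.052] gap 41.30 tz [-0.004  0.016 -1.   ] q6 -0.10
time: 7.6
ee_pos: [507.4, -108.9, 56.3]
ee_rot: [-0.405, -3.109, -0.024]
wrist_force: [-0.5, -0.4, 0.8]
finger_gap: 40.9
knob 13.06 deg 0.2280 rad T [0.055 0.172 0.007] sd 0.007 F [-0.4  0.2  1.1]
t 8.00 tcp [ 507.4 -108.9   56.3] head 165.18 need tool cm [ 0.03 -0.02  0.03] spin -13.07 F [-0.   0.9  0.9] T [ 0.071  0.179 -0.042] gap 41.00 tz [-0.004  0.016 -1.   ] q6 -0.33
```

```bash
python3 -m crank '[{"tx":0,"ty":0,"tz":0,"spin":1,"grip":255},{"tx":0,"ty":0,"tz":0,"spin":1,"grip":255},{"tx":0,"ty":0,"tz":0,"spin":1,"grip":255},{"tx":0,"ty":0,"tz":0,"spin":1,"grip":255},{"tx":0,"ty":0,"tz":0,"spin":1,"grip":255},{"tx":0,"ty":0,"tz":0,"spin":1,"grip":255},{"tx":0,"ty":0,"tz":0,"spin":0,"grip":255},{"tx":0,"ty":0,"tz":0,"spin":0,"grip":255},{"tx":0,"ty":0,"tz":0,"spin":0,"grip":255},{"tx":0,"ty":0,"tz":0,"spin":0,"grip":255}]'
python3 -c "
from h import *;meas(6)"
python3 -m crank '[{"tx":0,"ty":0,"tz":0,"spin":1,"grip":255},{"tx":0,"ty":0,"tz":0,"spin":1,"grip":255},{"tx":0,"ty":0,"tz":0,"spin":1,"grip":255},{"tx":0,"ty":0,"tz":0,"spin":1,"grip":255},{"tx":0,"ty":0,"tz":0,"spin":1,"grip":255},{"tx":0,"ty":0,"tz":0,"spin":1,"grip":255},{"tx":0,"ty":0,"tz":0,"spin":0,"grip":255},{"tx":0,"ty":0,"tz":0,"spin":0,"grip":255},{"tx":0,"ty":0,"tz":0,"spin":0,"grip":255},{"tx":0,"ty":0,"tz":0,"spin":0,"grip":255}]'
python3 -c "
from h import *;meas(6)
p,d=get_image('scene');p=p[200:300,290:410];cv2.imwrite('pics/s2.png',cv2.convertScaleAbs(cv2.resize(p,None,fx=5,fy=5,interpolation=2),alpha=1.4,beta=10))"
```

```text
time: 9.0
ee_pos: [507.4, -108.8, 56.3]
ee_rot: [-0.581, -3.08, -0.023]
wrist_force: [-1.2, -0.2, 1.9]
finger_gap: 40.7
knob 19.59 deg 0.3420 rad T [0.062 0.178 0.033] sd 0.008 F [-0.8  0.2  1.1]
t 9.30 tcp [ 507.3 -108.8   56.2] head 158.65 need tool cm [ 0.03 -0.03  0.02] spin -19.60 F [-1.  -0.1  1.4] T [0.071 0.231 0.008] gap 40.64 tz [-0.004  0.016 -1.   ] q6 -0.44
time: 10.3
ee_pos: [507.3, -108.8, 56.2]
ee_rot: [-0.756, -3.041, -0.023]
wrist_force: [-0.4, -0.0, 1.1]
finger_gap: 40.9
knob 26.14 deg 0.4563 rad T [0.041 0.154 0.04 ] sd 0.010 F [-1.   0.7  0.8]
t 10.60 tcp [ 507.3 -108.8   56.3] head 152.10 need tool cm [ 0.02 -0.03  0.03] spin -26.15 F [-1.2  0.4  1.1] T [0.035 0.127 0.039] gap 40.95 tz [-0.004  0.016 -1.   ] q6 -0.56
```

View pics/s2.png

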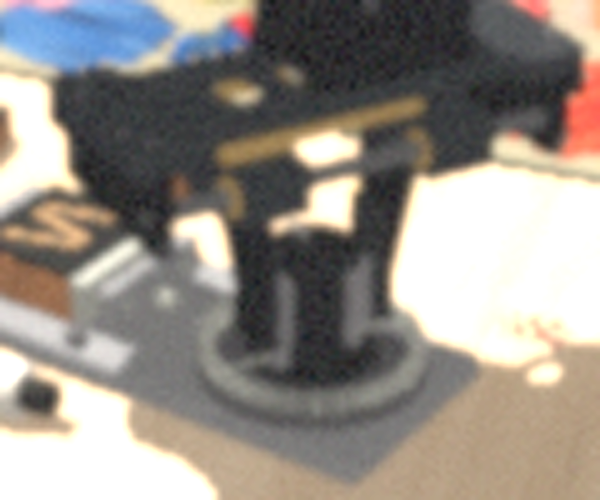

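The tabs at (285,320) and (355,300) have turned with the fingers, and the jaw pad at (110,265) is now up against the block. Torque is still low, so I keep turning.

```bash
python3 -m crank '[{"tx":0,"ty":0,"tz":0,"spin":1,"grip":255},{"tx":0,"ty":0,"tz":0,"spin":1,"grip":255},{"tx":0,"ty":0,"tz":0,"spin":1,"grip":255},{"tx":0,"ty":0,"tz":0,"spin":1,"grip":255},{"tx":0,"ty":0,"tz":0,"spin":1,"grip":255},{"tx":0,"ty":0,"tz":0,"spin":0,"grip":255},{"tx":0,"ty":0,"tz":0,"spin":0,"grip":255},{"tx":0,"ty":0,"tz":0,"spin":0,"grip":255},{"tx":0,"ty":0,"tz":0,"spin":0,"grip":255},{"tx":0,"ty":0,"tz":0,"spin":0,"grip":255}]'
python3 -c "
from h import *;meas(8)"
```

```text
time: 11.65
ee_pos: [507.3, -108.8, 56.3]
ee_rot: [-0.899, -3.001, -0.022]
wrist_force: [-0.8, 0.4, 0.8]
finger_gap: 40.7
knob 31.60 deg 0.5515 rad T [0.043 0.124 0.024] sd 0.005 F [-1.1 -0.1  1.1]
t 12.05 tcp [ 507.3 -108.8   56.3] head 146.64 need tool cm [ 0.01 -0.04  0.03] spin -31.61 F [-1.  -0.8  0.5] T [0.045 0.137 0.018] gap 40.85 tz [-0.004  0.016 -1.   ] q6 -0.65
```

```bash
python3 -m crank '[{"tx":0,"ty":0,"tz":0,"spin":1,"grip":255},{"tx":0,"ty":0,"tz":0,"spin":1,"grip":255},{"tx":0,"ty":0,"tz":0,"spin":1,"grip":255},{"tx":0,"ty":0,"tz":0,"spin":1,"grip":255},{"tx":0,"ty":0,"tz":0,"spin":1,"grip":255},{"tx":0,"ty":0,"tz":0,"spin":0,"grip":255},{"tx":0,"ty":0,"tz":0,"spin":0,"grip":255},{"tx":0,"ty":0,"tz":0,"spin":0,"grip":255},{"tx":0,"ty":0,"tz":0,"spin":0,"grip":255},{"tx":0,"ty":0,"tz":0,"spin":0,"grip":255}]'
python3 -c "
from h import *;meas(8)"
```

```text
time: 13.05
ee_pos: [507.3, -108.8, 56.3]
ee_rot: [-1.04, -2.955, -0.021]
wrist_force: [-0.7, 0.9, 1.5]
finger_gap: 40.6
knob 37.00 deg 0.6459 rad T [0.031 0.113 0.098] sd 0.014 F [-1.1  0.2  1.1]
t 13.45 tcp [ 507.3 -108.8   56.3] head 141.24 need tool cm [ 0.01 -0.04  0.03] spin -37.01 F [-0.6  0.6  0.8] T [0.042 0.131 0.096] gap 40.80 tz [-0.004  0.016 -1.   ] q6 -0.75
```

```bash
python3 -m crank '[{"tx":0,"ty":0,"tz":0,"spin":1,"grip":255},{"tx":0,"ty":0,"tz":0,"spin":1,"grip":255},{"tx":0,"ty":0,"tz":0,"spin":1,"grip":255},{"tx":0,"ty":0,"tz":0,"spin":0,"grip":255},{"tx":0,"ty":0,"tz":0,"spin":0,"grip":255},{"tx":0,"ty":0,"tz":0,"spin":0,"grip":255},{"tx":0,"ty":0,"tz":0,"spin":0,"grip":255},{"tx":0,"ty":0,"tz":0,"spin":0,"grip":255},{"tx":0,"ty":0,"tz":0,"spin":0,"grip":255},{"tx":0,"ty":0,"tz":0,"spin":0,"grip":255}]'
python3 -c "
from h import *;meas(14)"
```

```text
time: 14.45
ee_pos: [507.3, -108.8, 56.3]
ee_rot: [-1.122, -2.924, -0.021]
wrist_force: [-1.2, 0.4, 0.2]
finger_gap: 40.8
knob 40.24 deg 0.7023 rad T [0.051 0.103 0.145] sd 0.006 F [-1.1  0.4  1. ]
t 15.15 tcp [ 507.3 -108.8   56.3] head 138.00 need tool cm [ 0.01 -0.04  0.03] spin -40.25 F [-2.  -0.2  1.5] T [0.09  0.066 0.11 ] gap 40.82 tz [-0.004  0.016 -1.   ] q6 -0.81
```

```bash
python3 -m crank '[{"tx":0,"ty":0,"tz":0,"spin":1,"grip":255},{"tx":0,"ty":0,"tz":0,"spin":1,"grip":255},{"tx":0,"ty":0,"tz":0,"spin":1,"grip":255},{"tx":0,"ty":0,"tz":0,"spin":1,"grip":255},{"tx":0,"ty":0,"tz":0,"spin":1,"grip":255},{"tx":0,"ty":0,"tz":0,"spin":1,"grip":255},{"tx":0,"ty":0,"tz":0,"spin":0,"grip":255},{"tx":0,"ty":0,"tz":0,"spin":0,"grip":255},{"tx":0,"ty":0,"tz":0,"spin":0,"grip":255},{"tx":0,"ty":0,"tz":0,"spin":0,"grip":255}]'
python3 -c "
from h import *;meas(14)"
```

```text
time: 16.15
ee_pos: [507.3, -108.7, 56.3]
ee_rot: [-1.286, -2.855, -0.019]
wrist_force: [-1.6, 0.6, 0.8]
finger_gap: 40.7
knob 46.71 deg 0.8153 rad T [0.05  0.092 0.251] sd 0.006 F [-1.3  0.5  1.1]
t 16.85 tcp [ 507.3 -108.7   56.3] head 131.53 need tool cm [-0.   -0.04  0.03] spin -46.72 F [-1.8  0.5  1.4] T [0.065 0.096 0.22 ] gap 40.49 tz [-0.004  0.016 -1.   ] q6 -0.92
```

Torque rise is 0.22 N m, or about 15.6 N, with the knob at 0.815 rad, just past the 7th tooth gap (0.785 rad, ≈13.5 N). Now I let the tabs out slowly.

```bash
python3 -m crank '[{"tx":0,"ty":0,"tz":0,"spin":0,"grip":132},{"tx":0,"ty":0,"tz":0,"spin":0,"grip":126},{"tx":0,"ty":0,"tz":0,"spin":0,"grip":120},{"tx":0,"ty":0,"tz":0,"spin":0,"grip":114},{"tx":0,"ty":0,"tz":0,"spin":0,"grip":108},{"tx":0,"ty":0,"tz":0,"spin":0,"grip":102},{"tx":0,"ty":0,"tz":0,"spin":0,"grip":96},{"tx":0,"ty":0,"tz":0,"spin":0,"grip":90},{"tx":0,"ty":0,"tz":0,"spin":0,"grip":80},{"tx":0,"ty":0,"tz":0,"spin":0,"grip":70}]'
python3 -c "
from h import *;meas(4)"
python3 -m crank '[{"tx":0,"ty":0,"tz":0,"spin":0,"grip":60},{"tx":0,"ty":0,"tz":0,"spin":0,"grip":60},{"tx":0,"ty":0,"tz":0,"spin":0,"grip":60},{"tx":0,"ty":0,"tz":0,"spin":0,"grip":60},{"tx":0,"ty":0,"tz":-0.5,"spin":0,"grip":60},{"tx":0,"ty":0,"tz":-0.8,"spin":0,"grip":60},{"tx":0,"ty":0,"tz":-0.8,"spin":0,"grip":60},{"tx":0,"ty":0,"tz":-1,"spin":0,"grip":60},{"tx":0,"ty":0,"tz":-1,"spin":0,"grip":60},{"tx":0,"ty":0,"tz":0,"spin":0,"grip":60}]'
python3 -c "
from h import *;meas(2)
p,d=get_image('scene');p=p[220:300,260:390];cv2.imwrite('pics/s3.png',cv2.convertScaleAbs(cv2.resize(p,None,fx=6,fy=6,interpolation=2),alpha=1.4,beta=10))"
```

```text
time: 17.85
ee_pos: [507.1, -108.9, 55.8]
ee_rot: [-1.288, -2.853, -0.019]
wrist_force: [-0.0, -0.2, 0.1]
finger_gap: 60.9
knob 46.80 deg 0.8168 rad T [-0.006 -0.001 -0.027] sd 0.013 F [0.1 0.3 0.5]
t 18.05 tcp [ 507.  -109.    55.8] head 131.44 need tool cm [-0.   -0.01 -0.02] spin -46.81 F [0.5 0.5 0.8] T [ 0.005  0.018 -0.022] gap 62.87 tz [-0.006  0.015 -1.   ] q6 -0.92
time: 19.05
ee_pos: [508.2, -109.7, 101.6]
ee_rot: [-1.288, -2.856, -0.02]
wrist_force: [0.5, 0.0, -0.3]
finger_gap: 66.6
knob 46.83 deg 0.8173 rad T [ 0.003  0.051 -0.003] sd 0.017 F [ 0.7  0.5 -0.1]
t 19.15 tcp [ 507.3 -109.6  100.2] head 131.41 need tool cm [-0.   -0.01  4.42] spin -46.84 F [ 1.2  0.2 -0.1] T [-0.     0.02   0.022] gap 66.57 tz [-0.005  0.016 -1.   ] q6 -0.92
```

View pics/s3.png

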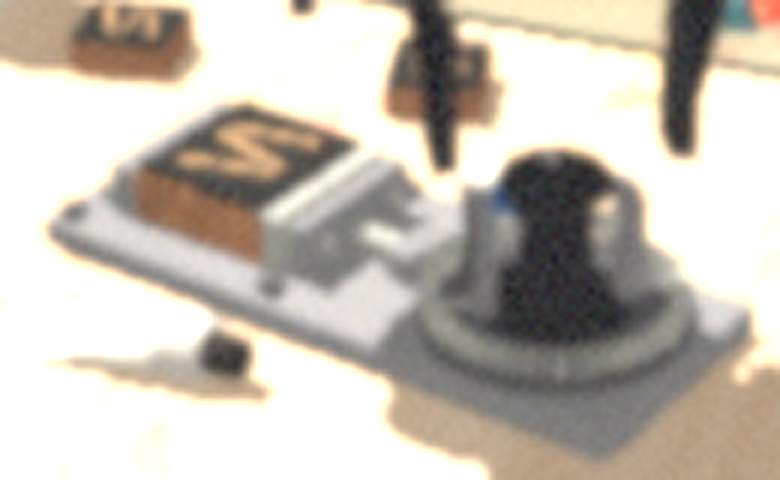

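The block is against the stop on the left at (130,190), with the pad against the block. Both tabs stand out from the cap at (485,250) and (620,250). Now I retreat and check from above.

```bash
python3 -m crank '[{"tx":0,"ty":0,"tz":-3,"spin":0,"grip":60},{"tx":0,"ty":0,"tz":-3,"spin":0,"grip":60},{"tx":0,"ty":0,"tz":-3,"spin":0,"grip":60},{"tx":-3,"ty":-2.7,"tz":0,"spin":0,"grip":60},{"tx":-3,"ty":-2.7,"tz":0,"spin":0,"grip":60},{"tx":-3,"ty":-2.7,"tz":0,"spin":0,"grip":60},{"tx":-3,"ty":-2.7,"tz":0,"spin":0,"grip":60},{"tx":-3,"ty":-2.7,"tz":0,"spin":0,"grip":60},{"tx":-3,"ty":-2.7,"tz":0,"spin":0,"grip":60},{"tx":-2,"ty":-1.8,"tz":0,"spin":0,"grip":60}]'
python3 -c "
from h import *;st()
p,D=get_image('top');cv2.imwrite('pics/t4.png',p)
c=p[215:335,245:425];cv2.imwrite('pics/c4.png',cv2.convertScaleAbs(cv2.resize(c,None,fx=4,fy=4,interpolation=2),alpha=1.8,beta=20))
a=cv2.imread('pics/top0.png'); d=cv2.absdiff(a,p).max(2)[160:380,0:520]
m=cv2.morphologyEx((d>45).astype(np.uint8),cv2.MORPH_OPEN,np.ones((3,3)))
n,l,s,ce=cv2.connectedComponentsWithStats(m); print([(s[i][:5]+[0,160,0,0,0]).tolist() for i in range(1,n) if s[i][4]>15])
W=cloud('top',D); r=np.hypot(W[...,0]-507,W[...,1]+109); t=W[(W[...,2]>45)&(W[...,2]<62)&(r<36)&(r>20)&(D>0)]
q=t[:,:2]-[507,-109]; A=q[q@[.7,-.7]>0].mean(0);B=q[q@[.7,-.7]<=0].mean(0);d=A-B
print('tabs',A,B,'knob deg',-1.75-np.degrees(np.arctan2(d[1],d[0])))
"
```

```text
time: 20.2
ee_pos: [503.5, -385.7, 183.0]
ee_rot: [-1.27, -2.847, -0.013]
wrist_force: [-0.7, -0.0, -0.2]
finger_gap: 66.3
t 20.20 tcp [ 503.5 -385.7  183. ] head 131.90 need tool cm [20.03 18.77 13.27] spin -46.35 F [-0.7 -0.  -0.2] T [ 0.034 -0.077  0.004] gap 66.31 tz [-0.019  0.017 -1.   ] q6 -0.43
[[482, 160, 5, 7, 31], [513, 212, 7, 9, 40], [504, 231, 16, 71, 587], [479, 237, 25, 64, 684], [308, 250, 9, 36, 170], [323, 253, 11, 15, 114], [326, 272, 6, 15, 79], [355, 275, 8, 8, 34], [364, 280, 11, 6, 52], [482, 291, 8, 12, 74], [463, 306, 26, 22, 278], [473, 317, 47, 35, 1206], [461, 362, 59, 18, 905]]
tabs [ 17.73988072 -17.29457751] [-16.91353697  17.97488138] knob deg 43.754779684803665
```

View pics/c4.png

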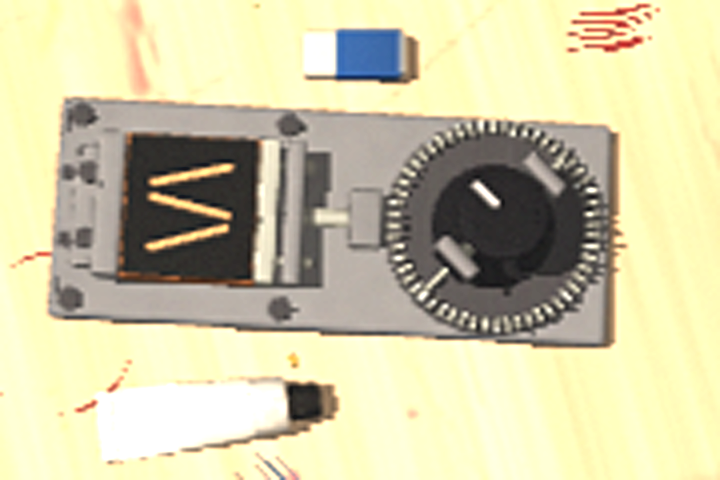

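The block (120–255,135–285) sits against the stop with the pad on it. The knob is about 44–45° from its start, both tabs are out, and the eraser and tube haven't moved. Handing in.

```bash
python3 -c "
from cell import *
hand_in(); print(get_obs()['time'])"
```

```text
the job is handed in; nothing more can be done
the job is handed in; nothing more can be done
```

The lino block is clamped against the end stop, the knob is locked, and the hand is clear. I handed the job in at about 20 s.

- **Squeeze and turn:** I squeezed both tabs fully in and turned the knob clockwise, feeling the torque. The pad began to load the block at about 0.57 rad. I stopped at 0.815 rad, where the torque had risen 0.22 N m, about 15.6 N of clamping.
- **Release:** I let the tabs out slowly, lifted straight up and moved away.

**Last checks:**
- **Lock:** The knob measured 43.8° in the top view. The 7th tooth gap is at 45°, so it locked there, within camera accuracy.
- **Clamping force:** At that tooth gap the clamping should be about 13.5 N. That is worked out from the angle and torque, because I did not measure the force after release.
- **Block and tabs:** The top view shows the block against the stop with the pad on it. Both tabs are out.
- **Other things:** The before/after comparison shows no change at the eraser, the small tube, the tape or the jar. The changes on the right are where the arm now covers the picture, so paint_tube_3 and the clip could not be checked. Their side was crossed only with the fingertips at least 150 mm above the table.

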